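# Fit the lens carrier on the board-inspection light box and set its dimmer

### The arm

A 6-joint arm with a two-finger parallel gripper is mounted at the origin on the work surface. World frame = base frame: x ahead of the robot, y to its left, z up, the work surface at z = 0. Lengths are in m, angles in rad, forces in N, time in s.
With the tool pointing down it reaches from about 0.275 to 1 m from the base axis. Payload 8.4 kg.
Tool frame: the origin (TCP) lies between the finger pads; the fingertips stand 17 mm ahead of it and the grasp point (between the pads) lies 2 mm behind it (manip.nose_length is the z of the fingertips in the tool frame, in m); z points along the fingers, y is the direction in which the jaws open and shut (so a half turn about z gives the same grasp; the last joint's range is limited). The gripper opens to 85 mm and grips with 20 to 120 N. Pads are 22 mm wide; open, the fingers measure 114 mm over their backs; the gripper's body (76 mm by 85 mm) begins 54 mm behind the grasp point. The pads swing forward as they close: fully open they stand 13 mm farther back than shut.
Start: joints at [1.155, 0.353, 1.633, -0, 1.155, -0.002], TCP at [0.251, 0.572, 0.21] pointing down, gripper open.
Joint ranges: [-2.63, 2.63], [-0.92, 2.1], [0.06, 2.66], [-1.3, 4.44], [0, 2.69], [-3.02, 3.02]. Speed limits (rad/s): [2.22, 2.22, 2.79, 3.14, 3.14, 3.14].

### API

Orientations are given as a unit quaternion [x, y, z, w].
In Python, from rig import manip gives the robot as it stands. The module is installed in compiled form; this text tells all that it offers. Calls block until the motion is done:
- manip.goto(position, orientation): joint-space move of the TCP to a pose.
- manip.movel(position, frame=None, velocity=0.15, until_force=None): straight line of the TCP; frame=None keeps the orientation; velocity is the mean speed in m/s. With until_force (N) it stops when the force on the tool has changed by that much, and returns True; else False.
- manip.move_j(angles): joint-space move.
- manip.gripper_to(opening, newtons=None): opening from 0.0 (shut) to 1.0 (fully open); newtons is the grip in N (None keeps the last); returns when the fingers have stopped.
- manip.dwell(seconds).
- manip.inverse_kinematics(position, orientation): joint angles nearest the present ones, or None.
- manip.read_camera(name): name is "side" or "top"; returns a dict with "img" (420x560x3 uint8, red, green, blue), "camera_matrix" (3x3 intrinsics, pixels), "k1" (the pictures are not rectified: a ray, as slopes to the right and down, at radius r is drawn at 1 + k1 r^2 times it, then the intrinsics apply), "world_to_cam" (4x4, takes a point from world to camera coordinates). Camera axes: x right, y down, z forward; pixel columns grow to the right and rows downward; lengths in m; the calibration is good to about 2 mm. A picture is of the moment at which its call begins. There is no depth.
A pose or a line that the arm cannot do raises manip.IKError and nothing moves.
- manip.close_job(): hands the job in, once; it reports no verdict.
Readings, each from a call of its own:
- manip.read_clock(): time.
- manip.read_joint_positions(): joint angles.
- manip.read_qvel(): joint speeds.
- manip.read_joint_efforts(): joint torques, N m.
- manip.read_position(): TCP position.
- manip.read_tool_rot(): TCP orientation.
- manip.read_ft_force(): force on the tool from outside, world axes, zero at the start.
- manip.read_moment(): the same for the moment, N m.
- manip.read_opening(): opening from 0.0 (shut) to 1.0 (fully open).
Only numpy, scipy, OpenCV 4.12 (cv2) and the standard library are available. Lean on these libraries where they do the work, as an engineer would, in place of code of your own. Each camera call takes 0.05 s, during which the arm holds its last target.

### The job

Get the inspection light box ready for work: lower the lens carrier by its drilled hub over the tall guide rod, gently and level without letting it drop, until the hub is fully down on the collar at the foot of the rod and the tab at the carrier's other end lies on the rest block, near the middle of its width. Also turn the dimmer dial until its white pointer line points at the long, thick mark on the scale, and leave both released.

Things in the scene. Friction and masses are not known exactly. Their poses are not given: they have to be found in the camera images.
- carrier_grip (a point): Centre of the black upright grip of the loose lens carrier (200 mm long, about 0.35 kg, standing level on the table), near its centre of mass, 36 mm above its underside. Axes: x along the carrier from drilled hub to lens, z up. Grip: 36 mm long (x), 16 mm thick (y, pinch it so), from 14 to 56 mm above the underside. A bar 16 mm wide, 4 to 16 mm up, joins hub, grip and lens.
- carrier_hole (a point): Centre of the lower mouth of the through hole (24 mm diameter) in the carrier's hub, level with its underside: 82 mm from carrier_grip in -x, 36 mm lower, same axes. The hub is an aluminium block 40 x 40 mm, 36 mm high.
- carrier_tab (a point): Underside of the carrier's end tab (18 x 24 mm, 12 mm thick): 92 mm from carrier_grip in +x, 36 mm lower, same axes. Between grip and tab is the lens in a black ring, 62 mm across, 16 mm high. Hub, ring and tab share one flat underside.
- rod_top (a point): Tip of the fixed steel guide rod of the light box, 210 mm above the table. Rod 20 mm in diameter; its top 15 mm taper like a bullet to 8 mm. The light box is a fixed grey slab 260 x 130 x 30 mm with a white panel and a green circuit board on top. Axes are the box's: x from rod to rest block, z up.
- rod_seat (a point): Centre of the top face of the dark collar (36 mm diameter) at the foot of the rod, on the rod's axis, 75 mm above the table, 135 mm below rod_top, same axes. The hub's underside sits here in the end.
- rest_top (a point): Centre of the flat top of the aluminium rest block at the light box's other end: 20 mm (x) by 56 mm (y), 75 mm above the table, 174 mm from the rod in the box's +x, same axes as rod_top. The carrier's tab rests here in the end.
- dial (a joint): Angle of the dimmer dial in rad, 0 to 4.4, growing clockwise seen from above. The long mark is at 2.0; it starts between 0.5 and 1.4. Vertical axis, light drag (0.04 N m), stays where it is left. At q the pointer points along (-cos q, sin q) in the axes of the fixed dimmer box.
- dial_grip (a point): On the dial's axis, half-way up its bar handle, 71 mm above the table. Black bar 52 mm long, 16 mm thick, top 85 mm above the table, on a disc 60 mm across (47 to 55 mm up). Turns with the dial: x along the bar, -x is the pointer end with the white line. It stands on a fixed grey box 130 x 130 x 45 mm with a white round scale, 12 ticks 0.4 rad apart.
- dial_mark (a point): Middle of the long thick black mark on the dimmer's white scale, 45 mm from the dial's axis, 46 mm above the table (the other ticks are short and thin). Its axes are the fixed dimmer box's.
Mind the look-alikes: they are no part of the job. Leave any purple look-alike of the part that bears carrier_grip alone.

How it is judged:
By the outcome, as a careful person would: the job done as asked, in the order asked, and still so for the second after the job is handed in, with the robot touching nothing.
It also fails if it takes over 67 s, if anything falls off the work surface, if the arm or the gripper's body presses on something with over 40 N, if the wrist force passes 120 N, or if a joint passes its speed limit or range.

## Working session

There is one attempt and no reset: what is moved stays moved. The work goes in short steps, each a Python script; the robot and the scene stay as the last script left them, time stands still between calls to the robot, and variables do not carry over. Pictures are saved under pics/ and viewed, and the job is handed in when it is done.

```bash
mkdir -p pics
python3 - <<'E'
from rig import manip
import cv2,numpy as np,pickle
for n in("top","side"):
    d=manip.read_camera(n); cv2.imwrite(f"pics/{n}0.png",cv2.cvtColor(d["img"],cv2.COLOR_RGB2BGR)); pickle.dump(d,open(f"{n}0.pkl","wb"))
    print(n,d["camera_matrix"].tolist(),d["k1"],np.round(d["world_to_cam"],4).tolist())
print(manip.read_clock(),manip.nose_length,manip.read_tool_rot())
E
```

```text
top [[448.0469038905173, 0.0, 277.1150747194129], [0.0, 448.0469038905173, 213.65831936225547], [0.0, 0.0, 1.0]] -0.04674844661515533 [[-0.0087, -1.0, 0.0027, -0.0235], [-0.9982, 0.0086, -0.0593, 0.4795], [0.0592, -0.0032, -0.9982, 1.4614], [0.0, 0.0, 0.0, 1.0]]
side [[518.1890492662565, 0.0, 281.87938183799474], [0.0, 518.1890492662565, 210.6840956185414], [0.0, 0.0, 1.0]] 0.035239267555399245 [[0.9994, -0.0313, 0.0118, -0.4476], [-0.0113, -0.6476, -0.7619, 0.0992], [0.0315, 0.7613, -0.6476, 1.6681], [0.0, 0.0, 0.0, 1.0]]
0.1 0.017 [ 2.05429458e-01  9.78671736e-01 -5.96576476e-04 -1.22438826e-04]
```

View pics/top0.png

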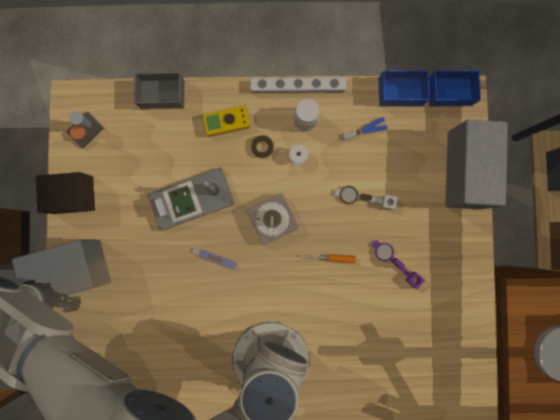

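View pics/side0.png

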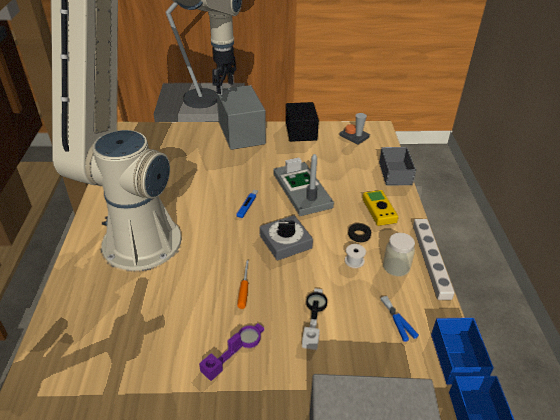

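The aluminium and black carrier is at top (338–397, 195–203). The purple look-alike at top (375–422, 243–285) is to be left alone. The light box is at (190,198) and the dimmer at (272,218). I'll enlarge these to confirm.

Run:
```python
import cv2,numpy as np
t=cv2.imread("pics/top0.png");s=cv2.imread("pics/side0.png")
def c(im,x,y,w,h,k,n): cv2.imwrite(n,cv2.resize(im[y:y+h,x:x+w],None,fx=k,fy=k,interpolation=cv2.INTER_CUBIC))
c(t,325,175,80,40,10,"pics/a1.png")
c(t,145,165,95,70,8,"pics/a2.png")
c(t,240,185,70,60,10,"pics/a3.png")
c(s,290,280,60,75,8,"pics/b1.png")
c(s,265,145,75,72,8,"pics/b2.png")
c(s,255,210,65,50,10,"pics/b3.png")
```

```text
(no output)
```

View pics/a1.png

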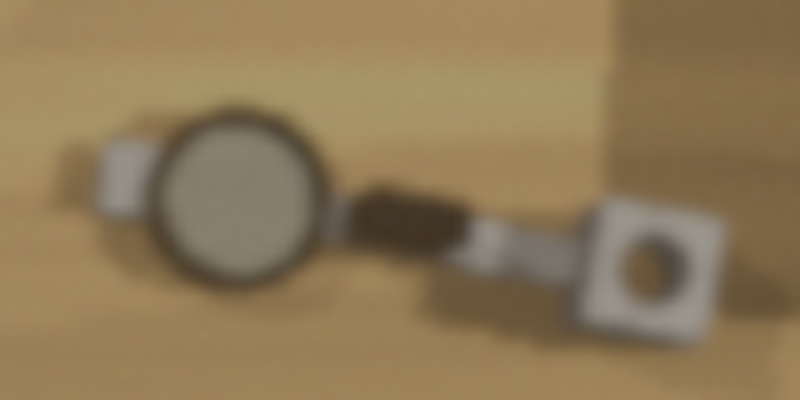

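View pics/a2.png

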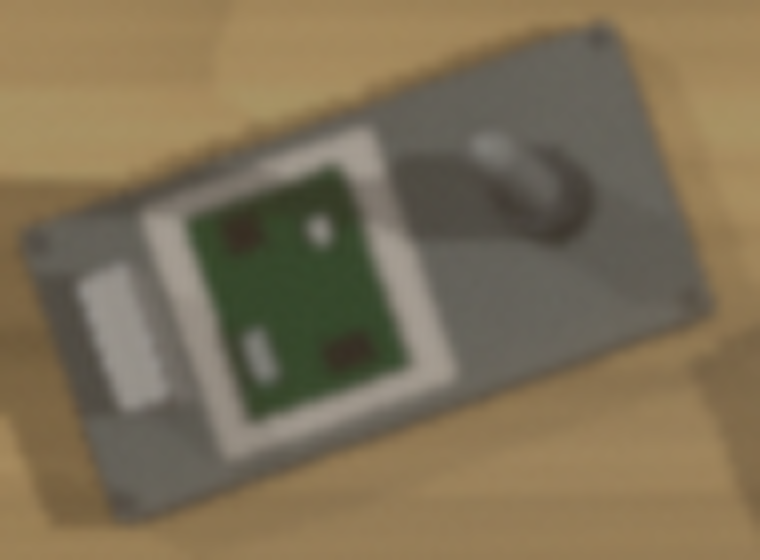

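View pics/a3.png

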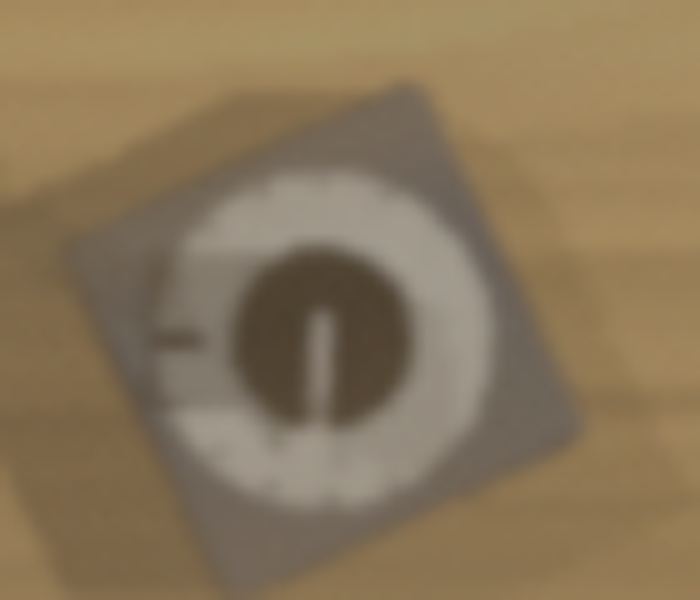

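View pics/b1.png

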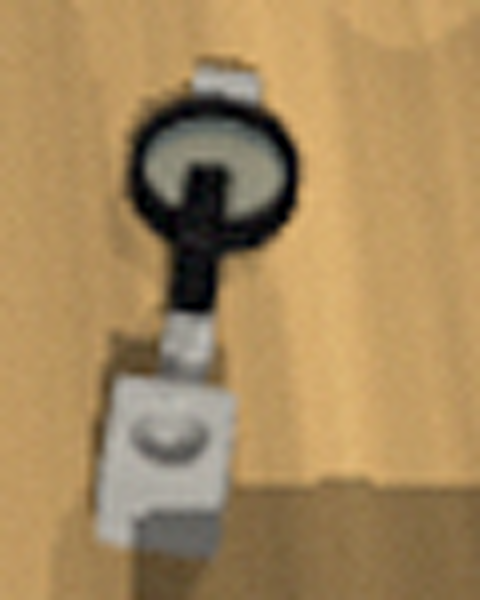

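View pics/b2.png

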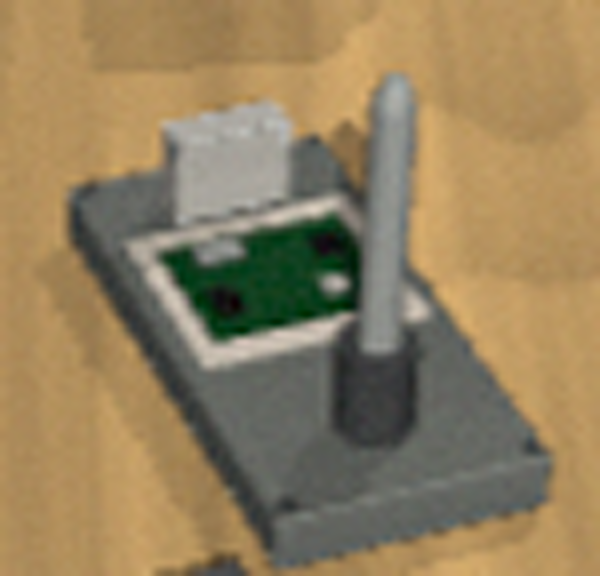

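View pics/b3.png

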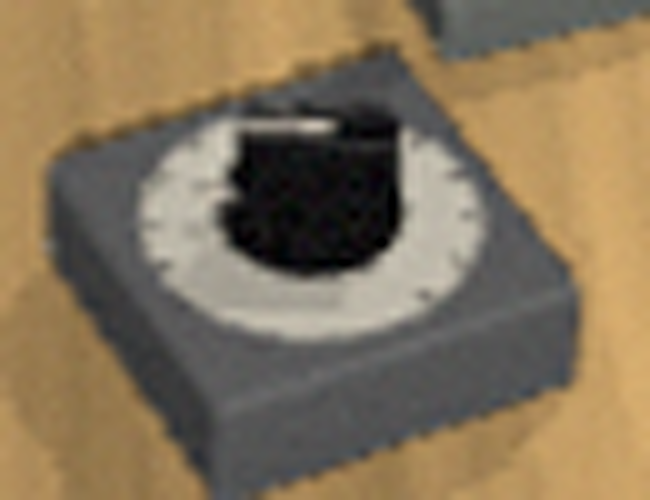

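```bash
cat > h.py <<'E'
import numpy as np,cv2,pickle
from scipy.optimize import least_squares
def proj(d,P):
    P=np.atleast_2d(P);W=d["world_to_cam"];c=P@W[:3,:3].T+W[:3,3]
    return cv2.projectPoints(c.reshape(-1,1,3),np.zeros(3),np.zeros(3),d["camera_matrix"],np.array([d["k1"],0,0,0,0.]))[0].reshape(-1,2)
def cr(p,x,y,k): return (np.array(p)+.5)/k-.5+np.array([x,y])
def place(p,L):
    L=np.atleast_2d(L);c,s=np.cos(p[2]),np.sin(p[2])
    return np.c_[p[0]+c*L[:,0]-s*L[:,1],p[1]+s*L[:,0]+c*L[:,1],L[:,2]]
def fit(obs,x0):
    "obs: list of (cam, local pts, pixels)"
    f=lambda p:np.concatenate([(proj(c,place(p,L))-u).ravel() for c,L,u in obs])
    r=least_squares(f,x0,loss="soft_l1");return r.x,r.fun
def ray(d,uv,z):
    u=cv2.undistortPoints(np.array(uv,float).reshape(-1,1,2),d["camera_matrix"],np.array([d["k1"],0,0,0,0.])).reshape(-1,2)
    W=d["world_to_cam"];C=-W[:3,:3].T@W[:3,3];v=np.c_[u,np.ones(len(u))]@W[:3,:3]
    return C+v*((z-C[2])/v[:,2])[:,None]
E
cat > f.py <<'E'
from h import *
T=pickle.load(open("top0.pkl","rb"));S=pickle.load(open("side0.pkl","rb"))
A=np.array
# carrier, local origin at grip xy, z from table
cL=A([[-62,-20,36],[-102,-20,36],[-102,20,36],[-62,20,36]])/1e3
# assign by nearest given approx yaw
def near(d,p,L,px):
    q=proj(d,place(p,L)); return A([px[np.argmin(((px-a)**2).sum(1))] for a in q])
hub=ray(T,[cr([655,270],325,175,10)],.036)[0];ln=ray(T,[cr([240,197],325,175,10)],.016)[0]
yaw=np.arctan2(*(ln-hub)[1::-1]);print("hub",hub,"lens",ln,yaw,np.linalg.norm((ln-hub)[:2]))
p0=[hub[0]+.082*np.cos(yaw),hub[1]+.082*np.sin(yaw),yaw]
ht=cr([[605,195],[725,213],[700,345],[578,325]],325,175,10);hs=cr([[118,375],[238,385]],290,280,8)
oT=[(T,cL,near(T,p0,cL,ht)),(T,A([[-.082,0,.036]]),cr([[655,268]],325,175,10))]
qs=proj(S,place(p0,cL));idx=np.argsort(qs[:,1])[:2];idx=idx[np.argsort(qs[idx,0])]
oS=[(S,cL[idx],hs),(S,A([[-.082,0,.036]]),cr([[171,433]],290,280,8))]
# lens ring centre: 62 dia between grip and tab; tab 83..101 so ring ~ centre 52 (hub..)
for lx in(.052,):
  LL=A([[lx,0,.016]]); oT2=oT+[(T,LL,cr([[240,197]],325,175,10))];oS2=oS+[(S,LL,cr([[215,168]],290,280,8))]
  for n,o in(("T",oT2),("S",oS2),("TS",oT2+oS2)):
    p,r=fit(o,p0);print("carrier",n,p.round(4),r.round(1))
# box: rod local origin
rt=A([[0,0,.210]]);rc=A([[164,-28,75],[184,-28,75],[184,28,75],[164,28,75]])/1e3
rod=ray(T,[cr([487,150],145,165,8)],.21)[0];rs=ray(T,cr([[78,285],[125,263],[167,392],[125,412]],145,165,8),.075)
yb=np.arctan2(*(rs.mean(0)-rod)[1::-1]);print("rod",rod,"rest",rs.mean(0),yb,np.linalg.norm((rs.mean(0)-rod)[:2]))
p0=[rod[0],rod[1],yb]
oT=[(T,rt,cr([[487,148]],145,165,8)),(T,rc,near(T,p0,rc,cr([[78,285],[125,263],[167,392],[125,412]],145,165,8)))]
oS=[(S,rt,cr([[397,76]],265,145,8)),(S,A([[0,0,.075]]),cr([[376,343]],265,145,8)),(S,rc,near(S,p0,rc,cr([[165,122],[275,101],[292,118],[178,142]],265,145,8)))]
sl=ray(T,cr([[22,235],[610,22],[712,310],[125,522]],145,165,8),.03)
print("slab yaw",np.arctan2(*(sl[0]-sl[1])[1::-1]),np.arctan2(*(sl[3]-sl[2])[1::-1]),np.linalg.norm(sl[0]-sl[1]),np.linalg.norm(sl[1]-sl[2]))
for n,o in(("T",oT),("S",oS),("TS",oT+oS)):
    p,r=fit(o,p0);print("box",n,p.round(4),r.round(1))
# dimmer
bx=A([[65,65,45],[65,-65,45],[-65,-65,45],[-65,65,45]])/1e3
bt=ray(T,cr([[410,85],[583,435],[232,600],[70,240]],240,185,10),.045);c0=bt.mean(0)
bs=ray(S,cr([[390,45],[578,285],[215,415],[50,160]],255,210,10),.045)
m=ray(T,[cr([180,340],240,185,10)],.046)[0];ax=ray(T,[cr([322,337],240,185,10)],.055)[0]
pl=ray(T,cr([[320,310],[316,425]],240,185,10),.085);pm=np.arctan2(*(pl[1]-pl[0])[1::-1])
print("dim centre T",c0,"S",bs.mean(0),"axis",ax,"mark",m,np.linalg.norm((m-ax)[:2]))
am=np.arctan2(*(m-ax)[1::-1]);print("mark ang",am,"pointer ang",pm,"q0",2-((pm-am)%(2*np.pi)))
for a in(bt,bs): print([round(np.arctan2(*(a[i]-a[j])[1::-1])%(np.pi/2),3) for i,j in((0,1),(1,2),(2,3),(3,0))],np.linalg.norm(a[0]-a[1]))
E
python3 f.py
```

```text
hub [ 0.51435537 -0.39634161  0.036     ] lens [ 0.54134248 -0.26421125  0.016     ] 1.3693213284188175 0.13485820500516935
carrier T [ 0.531  -0.3152  1.3706] [-0.2  0.3 -0.2  0.8  0.2 -0.4  0.4 -0.8 -0.2  0.1  0.   0. ]
carrier S [ 0.5273 -0.3151  1.3716] [ 0.  -0.   0.   0.9 -0.   0.  -0.  -1.2]
carrier TS [ 0.5287 -0.315   1.3762] [-0.2  0.8 -0.2  1.3  0.2  0.1  0.4 -0.2 -0.3  0.7 -0.1  0.8  0.7 -0.
  0.7  0.9  0.6 -0.   0.4 -1.2]
rod [0.55664062 0.17793477 0.21      ] rest [0.50058272 0.34334151 0.075     ] 1.897556956364657 0.17464786311459196
slab yaw 1.9112396551276145 1.9096972899151807 0.2561451869041048 0.12594998524375767
box T [0.5574 0.1786 1.9035] [-0.2 -0.   0.1  0.   0.  -0.6 -0.2  0.1  0.5  0.5]
box S [0.5552 0.18   1.902 ] [-0.3  0.2  0.3 -0.3  0.1  0.4  0.1 -0.4 -0.3 -0.1  0.1  0.4]
box TS [0.5561 0.1789 1.9015] [-0.3  0.4 -0.   0.3 -0.1 -0.3 -0.4  0.4  0.3  0.8  0.   0.4  0.6 -0.2
  0.4  0.5  0.4 -0.3  0.   0.   0.4  0.5]
dim centre T [ 0.46192522 -0.01069337  0.045     ] S [ 0.45809611 -0.01100696  0.045     ] axis [ 0.46225003 -0.01022747  0.055     ] mark [0.46211812 0.03558802 0.046     ] 0.04581568321934704
mark ang 1.57367543828957 pointer ang 3.098845204382658 q0 0.4748302339069117
[np.float64(0.448), np.float64(0.43), np.float64(0.416), np.float64(0.421)] 0.12611383649340382
[np.float64(0.43), np.float64(0.449), np.float64(0.407), np.float64(0.454)] 0.1278593295990948
```

The loose part with the aluminium hub and black ring fits the description, and the purple one is the look-alike. The sizes agree: rod to rest is 174.6 mm, mark radius is 45.8 mm, and the slab is 256x126 mm. The two cameras differ by about 3 mm in x, so I'll use their mean. Now I'll pick the carrier.

```bash
cat > m.py <<'E'
from rig import manip
import numpy as np,cv2,pickle
from scipy.spatial.transform import Rotation as R
from h import *
def Q(yaw): return (R.from_euler("z",yaw)*R.from_euler("x",np.pi)).as_quat()
def snap(tag,crops):
    for n,(x,y,w,h,k) in crops.items():
        d=manip.read_camera(n);pickle.dump(d,open(f"{n}{tag}.pkl","wb"))
        im=cv2.cvtColor(d["img"],cv2.COLOR_RGB2BGR)[y:y+h,x:x+w]
        cv2.imwrite(f"pics/{n}{tag}.png",cv2.resize(im,None,fx=k,fy=k,interpolation=cv2.INTER_CUBIC))
def st(s=""): print(s,round(manip.read_clock(),2),np.round(manip.read_position(),4),np.round(manip.read_ft_force(),1),np.round(manip.read_moment(),2),round(manip.read_opening(),3),flush=True)
E
python3 - <<'E'
from m import *
q=Q(1.372)
print(manip.inverse_kinematics([.529,-.315,.036],q),manip.inverse_kinematics([.529,.256,.28],Q(1.905)))
manip.gripper_to(.55,60);st()
manip.goto([.529,-.315,.13],q);st()
snap("1",{"top":(300,150,130,100,6),"side":(260,220,110,120,5)})
E
```

```text
[-5.39513214e-01  5.44045990e-01  1.77718775e+00 -4.44089210e-16
  8.20358910e-01 -3.40716887e-01] [ 4.48158357e-01  2.36008046e-01  1.63520366e+00 -4.44089210e-16
  1.27038095e+00  1.13954684e-01]
 0.57 [0.2513 0.5722 0.2098] [ 0.5  0.5 -0. ] [-0.01 -0.03  0.01] 0.552
 3.83 [ 0.5294 -0.3144  0.1301] [0.  0.8 0.5] [ 0.01 -0.03 -0.01] 0.551
```

View pics/side1.png

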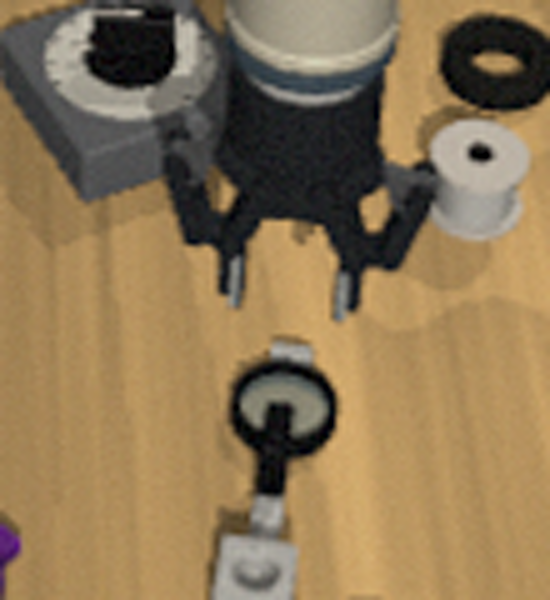

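The side view shows the open fingers at about (230–350, 290) straddling the line above the grip, and the purple part clear at the left edge. I'll descend and grasp.

Run:
```python
from m import *
print(manip.movel([.529,-.315,.037],velocity=.08,until_force=15));st()
manip.gripper_to(0,70);st("grip")
manip.movel([.529,-.315,.07],velocity=.08);st("lift")
manip.movel([.529,-.315,.27],velocity=.2);st("lift")
manip.goto([.529,.256,.28],Q(1.905));st("over")
snap("2",{"top":(135,140,110,85,7),"side":(240,90,120,110,5)})
```

```text
False
 5.23 [ 0.5294 -0.3152  0.0376] [ 0.8 -0.3 -0.5] [ 0.02 -0.02 -0.02] 0.548
grip 5.74 [ 0.529 -0.315  0.037] [-0.1 -0.1  0.2] [ 0.   -0.03 -0.  ] -0.001
lift 6.31 [ 0.5292 -0.3151  0.0706] [ 0.9 -0.6 -0.1] [ 0.02  0.01 -0.02] -0.0
lift 7.46 [ 0.5284 -0.3146  0.2686] [-0.3 -0.6  0.2] [0.02 0.08 0.06] 0.001
over 9.51 [0.5294 0.2552 0.2799] [ 0.1 -0.2 -0.4] [0.05 0.06 0.06] 0.001
```

View pics/top2.png

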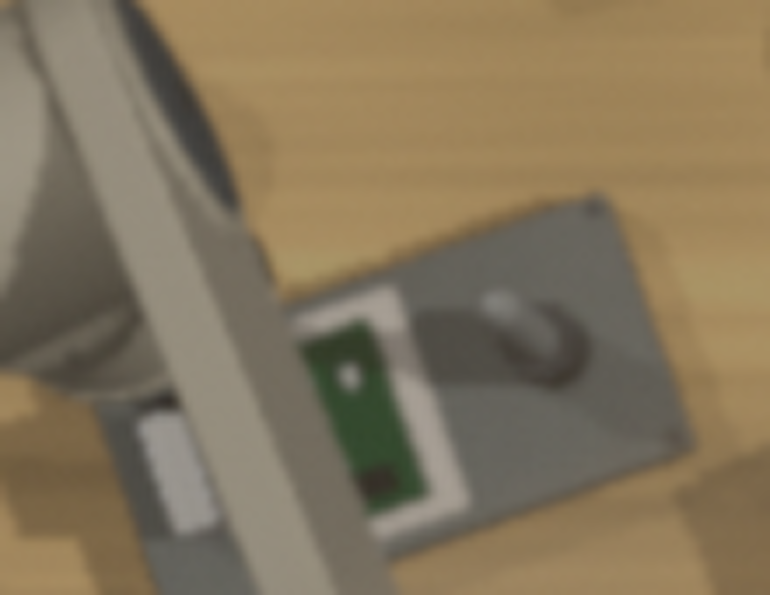

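View pics/side2.png

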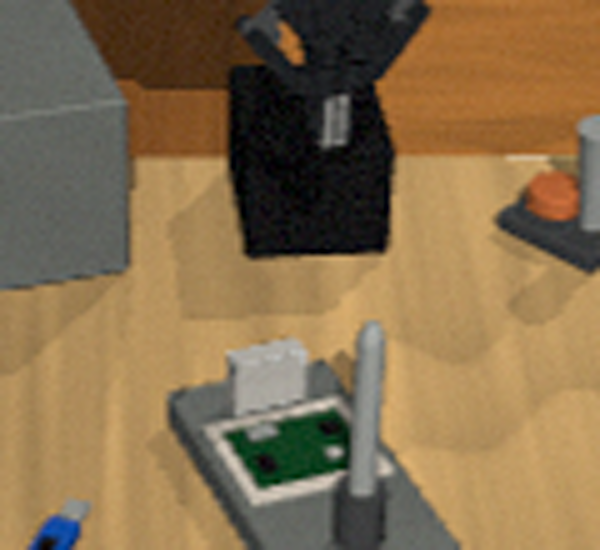

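The gripper reads fully shut, and the pictures show nothing in the fingers, so the grasp missed. I'll look at the carrier.

Run:
```python
from m import *
snap("3",{"top":(325,175,80,40,10),"side":(290,270,70,75,8)})
d=pickle.load(open("side3.pkl","rb"));t=pickle.load(open("top3.pkl","rb"))
P=place([.529,-.315,1.372],[[0,0,.036],[0,0,.056],[0,0,.014],[-.082,0,.036]])
print((proj(d,P)-[290,270])*8,(proj(t,P)-[325,175])*10)
```

```text
[[201.91488988 313.41584132]
 [205.03516621 275.6715918 ]
 [198.54851472 354.16316628]
 [172.45843482 509.30497407]] [[401.42182199 222.70607992]
 [413.76247334 216.75332571]
 [388.22932529 229.06948127]
 [647.70248436 270.25684416]]
```

View pics/top3.png

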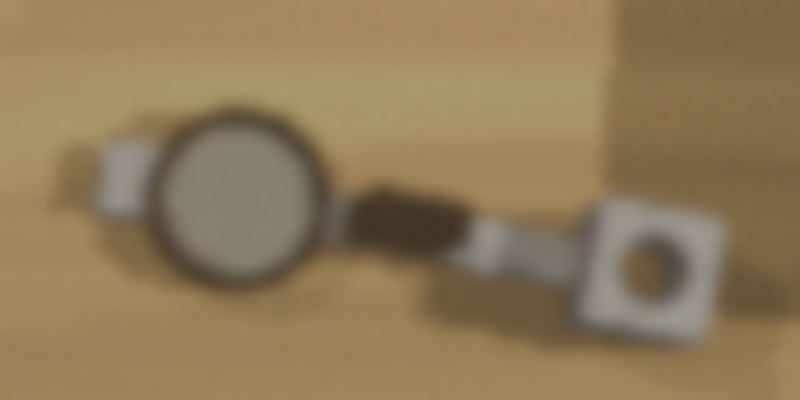

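View pics/side3.png

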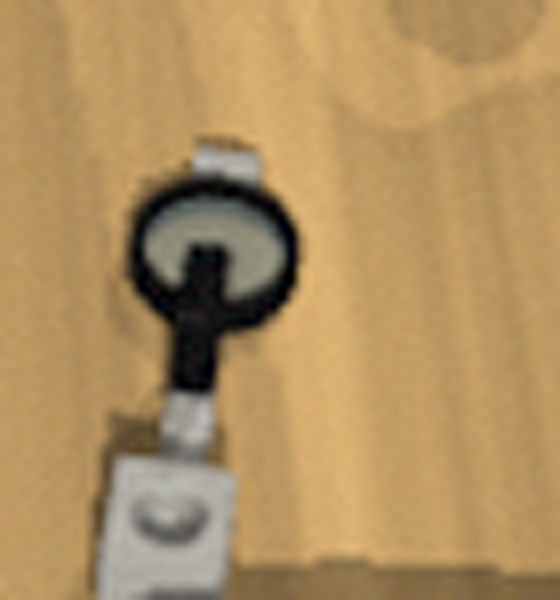

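Run:
```python
from m import *
d=pickle.load(open("side3.pkl","rb"))
print("exp pose1 tips",proj(d,[[.529,-.315,.117],[.529,-.315,.13]]),"seen ~(303..329,282)")
print("pose2",proj(d,[[.529,.256,.263],[.529,.256,.28]]),"seen pads ~(307,110..119)")
st(); print(manip.read_tool_rot(),Q(1.905),manip.read_joint_positions())
```

```text
exp pose1 tips [[316.86532718 289.52781224]
 [317.13816713 286.23560324]] seen ~(303..329,282)
pose2 [[305.00501962 127.87431102]
 [305.21873516 123.37312625]] seen pads ~(307,110..119)
 9.71 [0.5293 0.2553 0.28  ] [-0.3 -0.3  0.2] [ 0.01  0.02 -0.01] 0.001
[ 5.80119605e-01  8.14531303e-01 -2.19692198e-05  3.29630138e-05] [5.79647735e-01 8.14867169e-01 4.98962235e-17 3.54931872e-17] [ 4.46951213e-01  2.36045942e-01  1.63518741e+00 -8.26565762e-05
  1.27036586e+00  1.13930391e-01]
```

Run:
```python
import cv2
im=cv2.imread("pics/top1.png");print(im.shape)
```

```text
(600, 780, 3)
```

View pics/top1.png

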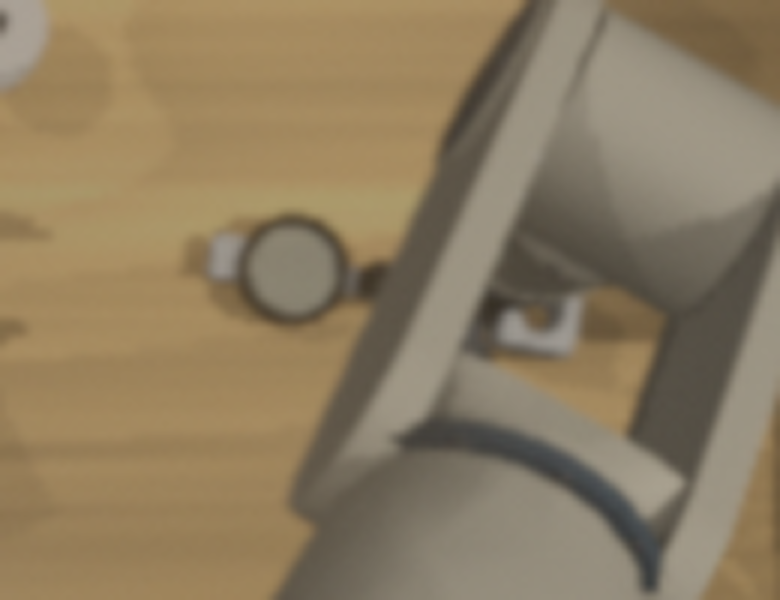

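The carrier has not moved, and its fitted points project right. The fingers, however, appear 4–8 px higher in the side view than the reported TCP predicts. I'll go back and look with the tool down at the grasp.

Run:
```python
from m import *
manip.gripper_to(.55,70)
manip.goto([.529,-.315,.13],Q(1.372));st()
snap("4",{"side":(270,230,90,100,6)})
print(manip.movel([.529,-.315,.06],velocity=.1,until_force=15));st()
snap("5",{"side":(270,230,90,100,6)})
```

```text
12.33 [ 0.5296 -0.3143  0.1303] [ 0.7 -0.4  0.7] [-0.02 -0.02 -0.  ] 0.548
False
 13.23 [ 0.5294 -0.3152  0.0604] [-0.6 -0.1  0.4] [-0.03 -0.07  0.01] 0.55
```

View pics/side4.png

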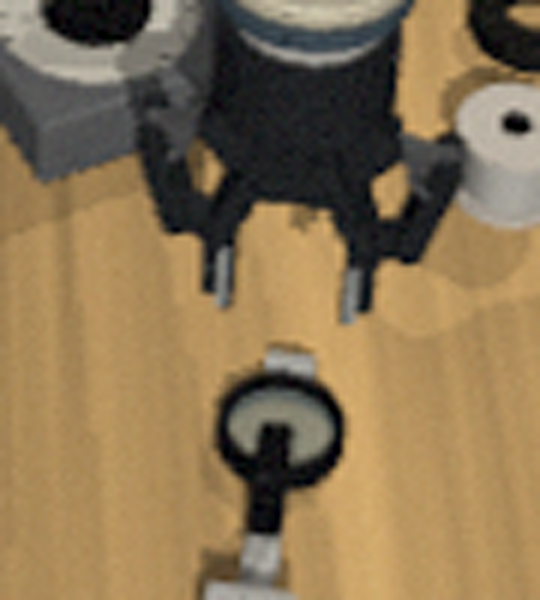

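View pics/side5.png

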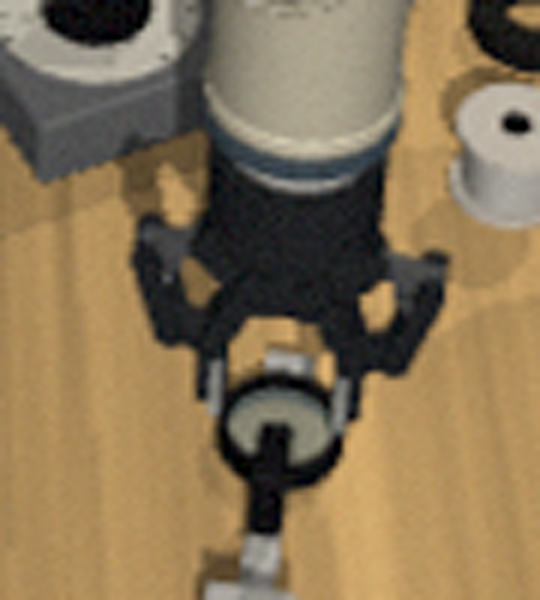

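Run:
```python
from m import *
T=pickle.load(open("top0.pkl","rb"));S=pickle.load(open("side0.pkl","rb"))
r=R.from_quat([2.05429458e-01,9.78671736e-01,-5.96576476e-04,-1.22438826e-04])
t=np.array([.251,.572,.21])
def ov(d,x,y,w,h,k,n):
    im=cv2.resize(cv2.cvtColor(d["img"],cv2.COLOR_RGB2BGR)[y:y+h,x:x+w],None,fx=k,fy=k,interpolation=cv2.INTER_CUBIC)
    for L,c in(([0,.0425,.004],(0,0,255)),([0,-.0425,.004],(0,255,0)),([0,0,.017],(255,0,0)),([0,0,-.056],(255,255,0))):
        u=(proj(d,t+r.apply(L))[0]-[x,y])*k;print(n,L,u/k+[x,y]);cv2.circle(im,tuple(int(v) for v in u),5,c,2)
    cv2.imwrite(n,im)
ov(T,10,255,110,80,7,"pics/ovT.png");ov(S,170,40,100,80,7,"pics/ovS.png")
```

```text
pics/ovT.png [0, 0.0425, 0.004] [ 55.53887013 285.0196127 ]
pics/ovT.png [0, -0.0425, 0.004] [ 82.01790246 296.97975651]
pics/ovT.png [0, 0, 0.017] [ 70.79754682 290.49558916]
pics/ovT.png [0, 0, -0.056] [ 58.70647346 293.41879611]
pics/ovS.png [0, 0.0425, 0.004] [231.11045843  92.68027214]
pics/ovS.png [0, -0.0425, 0.004] [221.08817801 102.55612468]
pics/ovS.png [0, 0, 0.017] [226.37495273 100.62432926]
pics/ovS.png [0, 0, -0.056] [225.23194486  82.96850173]
```

View pics/ovT.png

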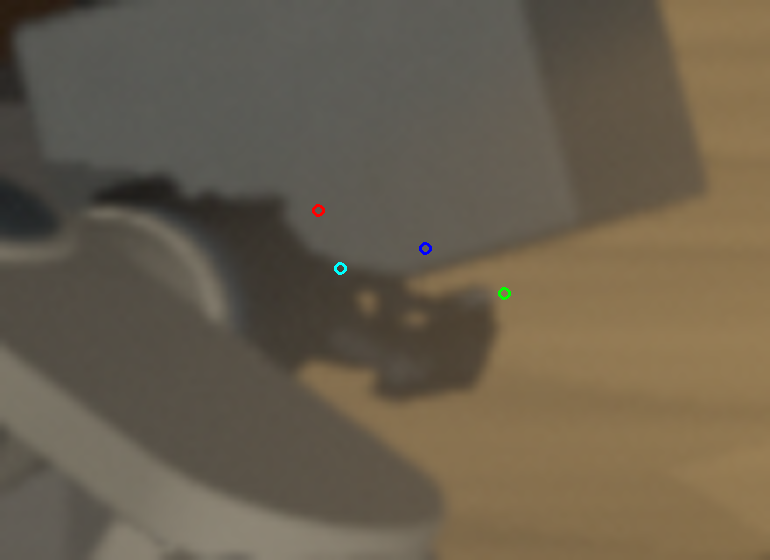

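View pics/ovS.png

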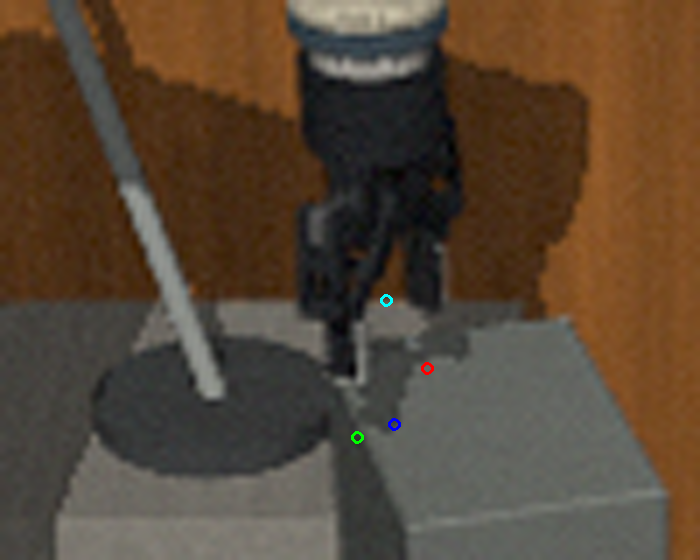

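The start-pose overlay has the pads about 20 mm higher than nominal, while the plan position fits within a few mm. Fingers that high would have shut just above the 56 mm grip. I'll settle the height by a gentle descent around the grip.

Run:
```python
from m import *
manip.movel([.529,-.315,.037],velocity=.1,until_force=10);st()
print(manip.movel([.529,-.315,.003],velocity=.03,until_force=5));st()
snap("6",{"side":(270,230,90,100,6)})
```

```text
13.67 [ 0.5286 -0.3148  0.0366] [-0.3 -0.2 -0.3] [-0.01  0.04 -0.06] 0.554
False
 14.95 [ 0.5292 -0.3151  0.0032] [-0.2  0.4  0.7] [0.02 0.   0.03] 0.55
```

View pics/side6.png

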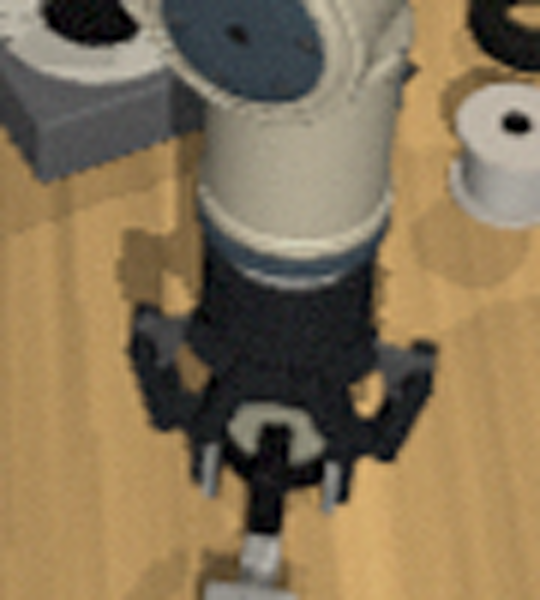

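There is no contact even with the nominal tip 14 mm below the table, so the true tips stand well above the nominal height. I'll find the table by touch, gently.

Run:
```python
from m import *
print(manip.movel([.529,-.315,-.035],velocity=.025,until_force=4));st()
snap("7",{"side":(270,230,90,100,6)})
```

```text
True
 16.02 [ 0.5289 -0.3149 -0.024 ] [-1.5  0.7  7.7] [0.14 0.12 0.05] 0.552
```

View pics/side7.png

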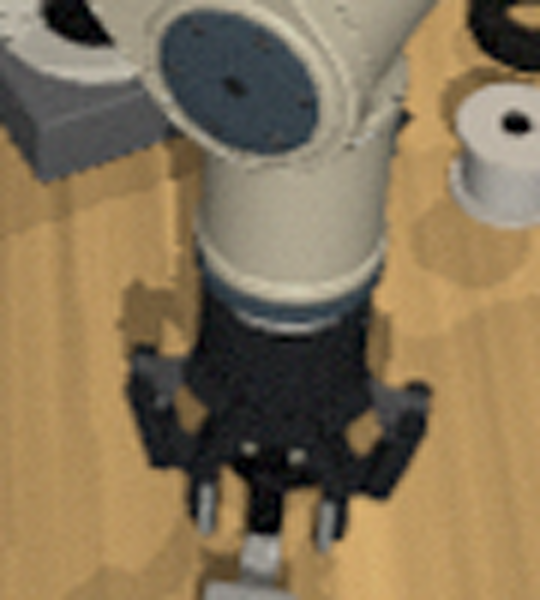

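Contact came at a reported TCP z of -0.024 with the tips on the table. The tips at px y≈320 match z = 0 in the side view. So true height is reported height + about 35 mm, and the start-pose overlay gives 34 mm too. I'll grasp with this correction.

Run:
```python
from m import *
manip.movel([.529,-.315,.002],velocity=.08);st()
manip.gripper_to(0,70);st("grip")
manip.movel([.529,-.315,.03],velocity=.06);st("lift")
manip.movel([.529,-.315,.225],velocity=.2);st("lift")
if manip.read_opening()>.05:
    manip.goto([.5293,.2565,.235],Q(1.905));manip.dwell(.2);st("over")
    snap("8",{"top":(135,140,110,85,7),"side":(240,90,120,110,5)})
```

```text
16.56 [ 0.5294 -0.3152  0.0027] [ 0.  -0.  -0.2] [ 0.02 -0.08 -0.03] 0.552
grip 16.94 [ 0.5288 -0.3149  0.0018] [-1.6  0.8  1.7] [ 0.07  0.04 -0.04] 0.178
lift 17.56 [ 0.5291 -0.3151  0.0303] [ 1.1  0.8 -2.6] [-0.   -0.01  0.03] 0.179
lift 18.68 [ 0.5282 -0.3145  0.2236] [-0.4 -0.1 -2.7] [ 0.05 -0.01  0.01] 0.179
over 20.94 [0.5296 0.2559 0.235 ] [-0.2 -0.4 -2.2] [-0.06 -0.01  0.01] 0.176
```

View pics/top8.png

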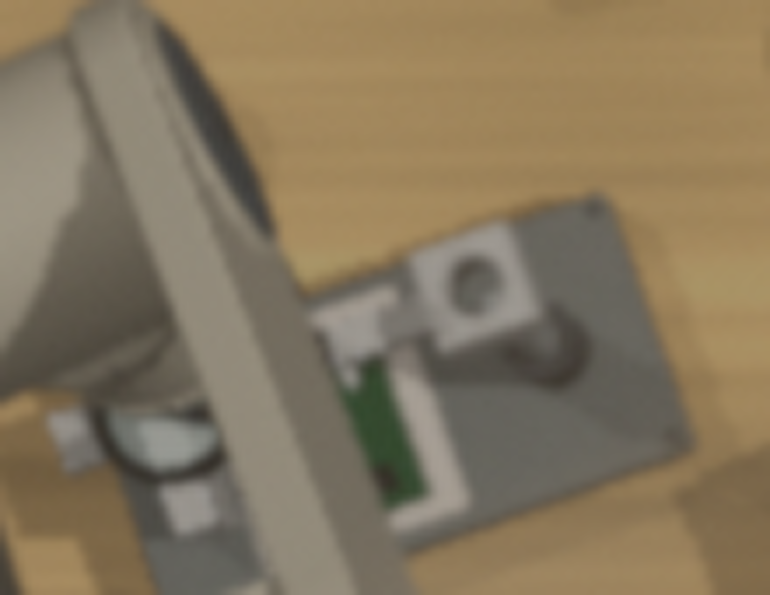

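View pics/side8.png

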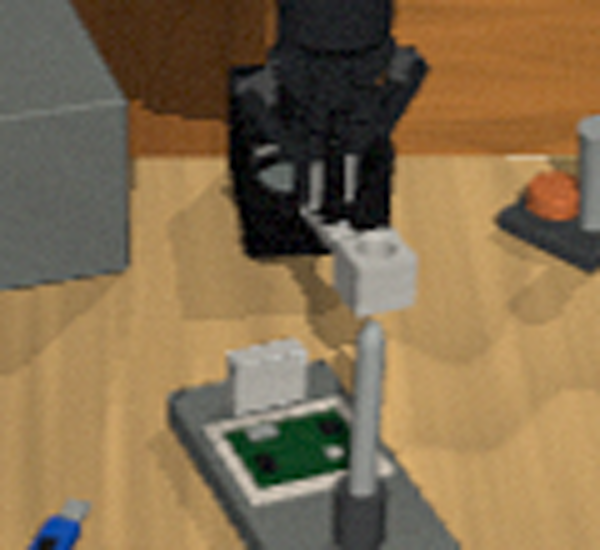

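The carrier is held: opening 0.178 is about 15 mm, and the weight reads about 2.5 N. Next I'll measure hole against rod tip in the same pictures with an overlay.

```bash
cat > ov.py <<'E'
from h import *
import sys
def ov(tag,p,zu,rod=(.5563,.179)):
    for n,(x,y,w,h,k) in {"top":(185,165,32,32,18),"side":(300,130,32,35,16)}.items():
        d=pickle.load(open(f"{n}{tag}.pkl","rb"));im=cv2.cvtColor(d["img"],cv2.COLOR_RGB2BGR)[y:y+h,x:x+w]
        im=cv2.resize(im,None,fx=k,fy=k,interpolation=cv2.INTER_CUBIC)
        sc=lambda P:((proj(d,P)-[x,y]+.5)*k).astype(int)
        H=np.array([[-62,-20],[-102,-20],[-102,20],[-62,20]])/1e3
        for z,c in((zu+.036,(0,0,255)),(zu,(0,255,255))):
            cv2.polylines(im,[sc(place(p,np.c_[H,np.full(4,z)]))],True,c,1)
            a=np.linspace(0,2*np.pi,40);cv2.polylines(im,[sc(place(p,np.c_[-.082+.012*np.cos(a),.012*np.sin(a),0*a+z]))],True,c,1)
        cv2.circle(im,tuple(sc([[*rod,.21]])[0]),4,(0,255,0),1)
        cv2.imwrite(f"pics/ov{n}{tag}_{sys.argv[1] if len(sys.argv)>1 else ''}.png",im)
E
python3 - <<'E'
from ov import *
ov("8",[.5296,.2559,1.905],.233)
E
```

```text
(no output)
```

View pics/ovtop8_.png

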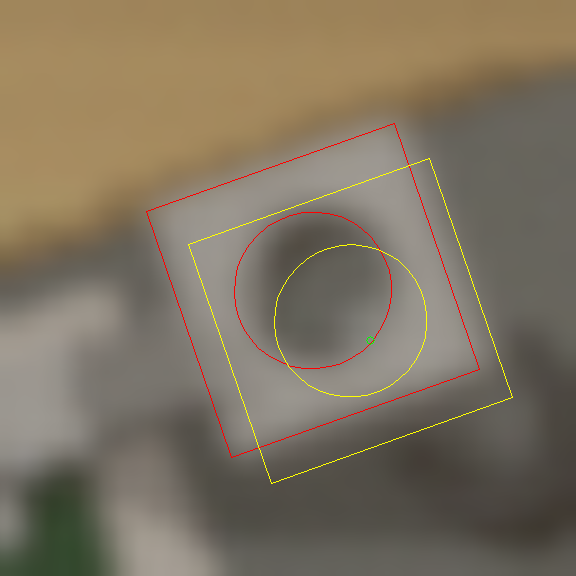

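View pics/ovside8_.png

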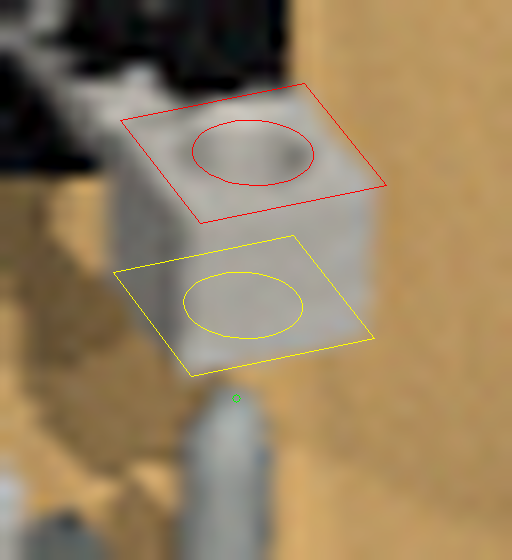

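The overlay agrees to about 1 mm. The hub sits about 1.5 mm too far in -y in the top view and under 1 mm off in x in the side view. I'll correct (+0.4, +1.7) mm and lower onto the rod in force-guarded steps.

Run:
```python
from m import *
p=np.array([.5297,.2578,.235])
manip.movel(p,velocity=.05);manip.dwell(.1)
f0=np.mean([manip.read_ft_force() for _ in range(5)],0);m0=np.mean([manip.read_moment() for _ in range(5)],0);print(f0,m0)
for z in(.212,.200,.190,.178,.165):
    p[2]=z;hit=manip.movel(p,velocity=.05,until_force=10)
    manip.dwell(.08)
    f=np.mean([manip.read_ft_force() for _ in range(5)],0)-f0;m=np.mean([manip.read_moment() for _ in range(5)],0)-m0
    print(z,hit,round(manip.read_clock(),2),np.round(manip.read_position(),4),f.round(1),m.round(2))
    if hit: break
snap("9",{"top":(135,140,110,85,7),"side":(240,90,120,110,5)})
```

```text
[-0.63984474 -0.36010677 -3.13292821] [ 0.06906531  0.01659778 -0.01586682]
0.212 False 22.08 [0.5299 0.2579 0.2122] [1.9 0.8 0.2] [-0.05 -0.04  0.06]
0.2 False 22.56 [0.5297 0.2578 0.2   ] [ 1.   0.4 -0.1] [-0.07 -0.03  0.03]
0.19 False 22.99 [0.5297 0.2578 0.1899] [-0.4  1.3  0.1] [-0.06 -0.03  0.01]
0.178 False 23.47 [0.5297 0.2578 0.178 ] [ 1.2 -0.1  0.5] [-0.06 -0.06 -0.03]
0.165 False 23.96 [0.5298 0.2578 0.165 ] [1.6 0.9 0.4] [-0.08 -0.01  0.07]
```

View pics/side9.png

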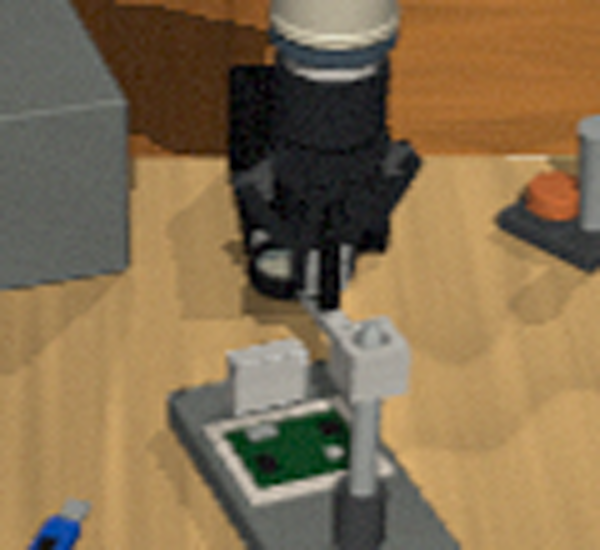

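The rod tip shows through the hub at (372,335) in the side crop, with no side force. I'll continue down, slowly near the collar.

Run:
```python
from m import *
p=np.array([.5297,.2578,.165])
for z,v in((.14,.06),(.115,.06),(.092,.05),(.060,.015)):
    p[2]=z;hit=manip.movel(p,velocity=v,until_force=8 if z>.07 else 5)
    st((z,hit))
    if hit: break
snap("10",{"top":(135,140,110,85,7),"side":(240,120,120,110,5)})
```

```text
(0.14, False) 24.62 [0.5295 0.2577 0.1396] [ 0.4  0.4 -2.7] [-0.05 -0.01 -0.  ] 0.176
(0.115, False) 25.19 [0.5296 0.2577 0.1147] [-0.7  0.4 -3.1] [0.04 0.01 0.02] 0.178
(0.092, False) 25.8 [0.5296 0.2578 0.0918] [ 0.3  0.6 -2.6] [-0.05  0.02  0.03] 0.175
(0.06, True) 26.93 [0.5297 0.2578 0.0767] [ 0.  -0.8  4.4] [0.05 0.13 0.01] 0.179
```

View pics/side10.png

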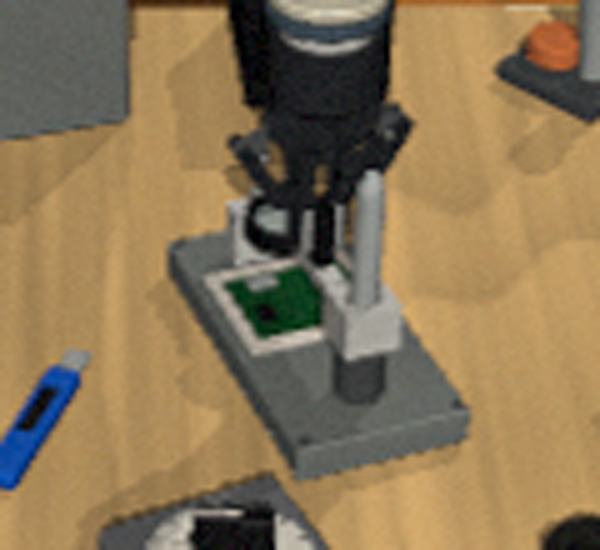

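View pics/top10.png

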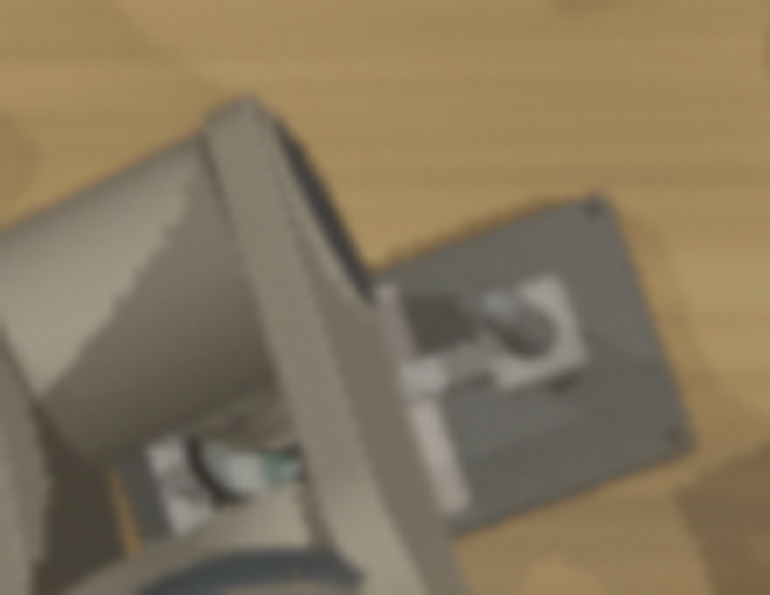

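Contact is at z = 0.0767, where the collar should be (0.077 expected). I'll press down a last touch, release and retreat straight up.

Run:
```python
from m import *
print(manip.movel([.5297,.2578,.0755],velocity=.01,until_force=8));st()
manip.gripper_to(.45);st("rel")
manip.movel([.5297,.2578,.12],velocity=.06);st()
manip.movel([.5297,.2578,.25],velocity=.2)
manip.goto([.46,-.0105,.20],Q(3.09));st("dial")
snap("11",{"top":(145,165,95,70,8),"side":(240,120,120,110,5)})
```

```text
True
 27.24 [0.5297 0.2578 0.0767] [0.1 0.2 4. ] [0.06 0.12 0.03] 0.178
rel 27.59 [0.5289 0.2574 0.0759] [-0.6 -1.  -0.1] [-0.    0.01 -0.03] 0.452
 28.48 [0.5295 0.2577 0.1197] [-1.   0.  -0.1] [ 0.02  0.03 -0.04] 0.453
dial 30.75 [ 0.4601 -0.0102  0.1997] [-0.6 -0.1  0.4] [ 0.02 -0.02 -0.04] 0.453
```

View pics/top11.png

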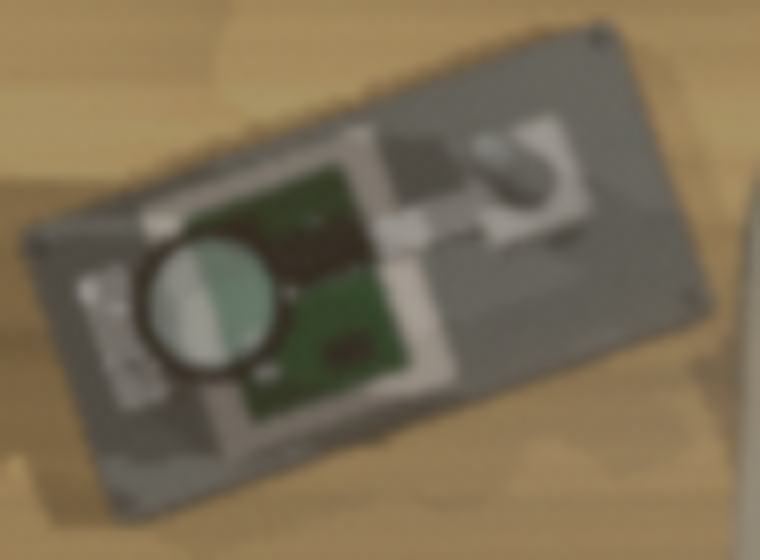

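View pics/side11.png

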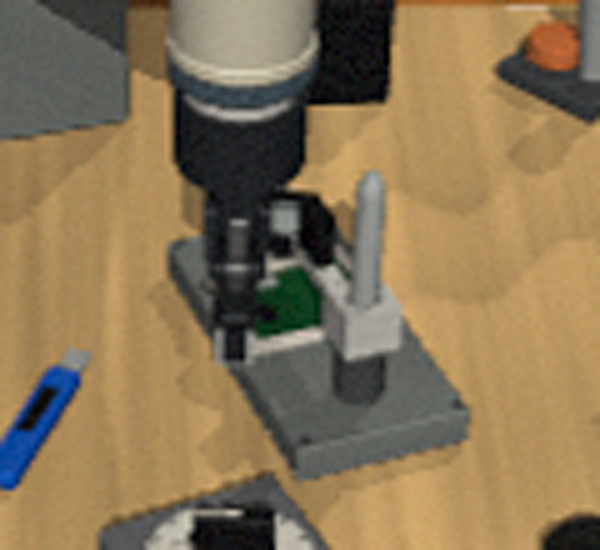

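```bash
python3 - <<'E'
from h import *
T=pickle.load(open("top11.pkl","rb"))
l=ray(T,[cr([211,303],145,165,8)],.091)[0]
rs=ray(T,cr([[78,285],[125,263],[167,392],[125,412]],145,165,8),.075).mean(0)
rod=np.array([.5574,.1786]);u=(rs[:2]-rod)/np.linalg.norm(rs[:2]-rod);v=np.array([-u[1],u[0]])
d=l[:2]-rod;a,b=d@u,d@v;print(a,b,"tab lateral",b*174/134, "carrier yaw",np.arctan2(d[1],d[0]),"rest yaw",np.arctan2(u[1],u[0]))
for y in(1.9,1.87,1.85,1.83): print(y,(proj(T,place([.5574,.1786,y],[[.174,0,.087],[.183,-.012,.087],[.183,.012,.087]]))-[145,165])*8)
E
python3 - <<'E'
import cv2
t=cv2.imread("pics/top11.png")
cv2.imwrite("pics/tz.png",cv2.resize(t[220:440,40:330],None,fx=2.7,fy=2.7,interpolation=cv2.INTER_CUBIC))
E
```

```text
0.13397251804031968 0.0010169498176163668 tab lateral 0.0013205169273525956 carrier yaw 1.910499913115473 rest yaw 1.9029093243797786
1.9 [[112.57007104 330.70756406]
 [ 81.36785711 309.55662936]
 [100.56532536 367.05299709]]
1.87 [[108.57963717 318.14276453]
 [ 78.05219118 296.06505141]
 [ 95.49746375 354.11239284]]
1.85 [[106.13171101 309.70196074]
 [ 76.06920443 287.0178948 ]
 [ 92.3382355  345.40323467]]
1.83 [[103.85473553 301.21371618]
 [ 74.26901257 277.93277114]
 [ 89.35587281 336.63252304]]
```

View pics/tz.png

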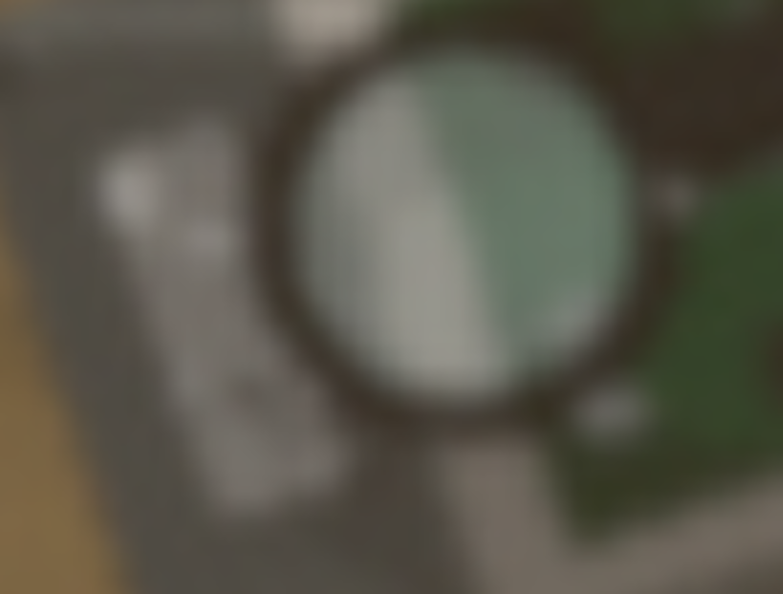

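The tab is about 1.3 mm from the middle of the rest block and the carrier's yaw agrees with the box. Next is the dial.

Run:
```python
from m import *
print(manip.movel([.46,-.0106,.06],velocity=.12,until_force=10),manip.movel([.46,-.0106,.041],velocity=.04,until_force=6));st()
manip.gripper_to(0,35);st("grip")
if manip.read_opening()>.1:
    for y in(2.7,2.2,1.8,1.572):
        manip.goto([.46,-.0106,.041],Q(y));st(y)
manip.dwell(.2);print(manip.read_joint_positions()[5],2*np.arctan2(*manip.read_tool_rot()[1::-1]))
manip.gripper_to(.45);st("rel")
manip.movel([.46,-.0106,.16],velocity=.12);st()
```

```text
False False
 32.79 [ 0.4599 -0.0106  0.0408] [ 0.4 -0.5  0.4] [ 0.01  0.03 -0.03] 0.448
grip 33.12 [ 0.4601 -0.0097  0.0414] [-1.1  8.9  4.3] [1.22 0.16 0.02] 0.178
2.7 33.58 [ 0.4601 -0.0095  0.0414] [-0.8  9.5  3.3] [ 1.44  0.25 -0.07] 0.179
2.2 34.12 [ 0.4602 -0.0093  0.0414] [-0.3 12.1  2.9] [ 1.8   0.21 -0.06] 0.179
1.8 34.59 [ 0.4603 -0.0092  0.0414] [ 0.2 10.8  2.9] [ 1.97  0.14 -0.05] 0.18
1.572 34.92 [ 0.4604 -0.0091  0.0414] [ 0.1 11.9  2.1] [ 2.03  0.16 -0.08] 0.178
-0.027472274471275777 1.570757189959259
rel 35.48 [ 0.46   -0.0108  0.041 ] [ 0.2  0.4 -0.1] [0.03 0.01 0.  ] 0.449
 36.62 [ 0.4595 -0.0106  0.1594] [ 0.3 -0.2 -0.3] [-0.01 -0.    0.03] 0.455
```

Run:
```python
from m import *
manip.goto([.33,-.40,.25],Q(.7));st()
snap("12",{"top":(240,185,70,60,10),"side":(255,205,65,50,10)})
snap("13",{"top":(140,150,100,80,8),"side":(240,120,120,110,5)})
```

```text
38.17 [ 0.3304 -0.3992  0.2496] [-0.3  1.1 -0.4] [0.02 0.01 0.03] 0.453
```

View pics/top12.png

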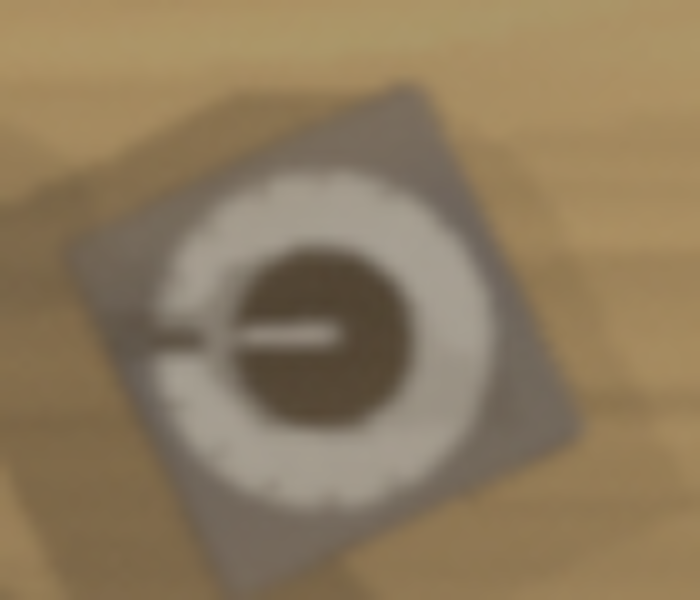

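View pics/side12.png

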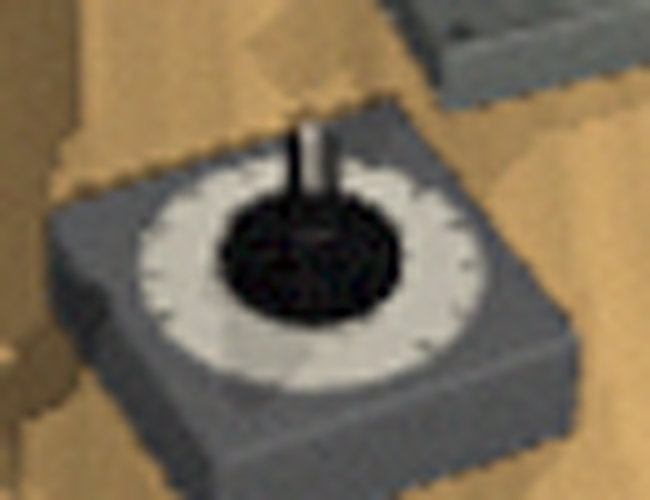

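View pics/side13.png

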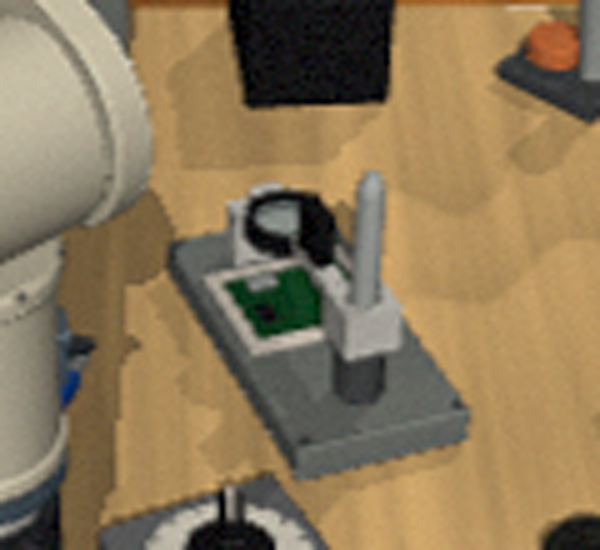

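The pointer line at (240–345, 333) points at the thick mark at (180,340), and the carrier sits on the collar and rest. I'll measure the angle precisely.

Run:
```python
from h import *
T=pickle.load(open("top12.pkl","rb"));g=cv2.cvtColor(T["img"],cv2.COLOR_RGB2GRAY).astype(float)
def cent(x0,x1,y0,y1,s):
    o=[]
    for x in range(x0,x1):
        w=s*(g[y0:y1,x]);w=np.clip(w-np.median(w),0,None)
        if w.sum()>0:o.append([x,(w*np.arange(y0,y1)).sum()/w.sum()])
    return np.array(o)
L=cent(265,273,213,224,1);M=cent(256,260,214,225,-1);print(L.round(2).tolist(),M.round(2).tolist())
lw=ray(T,L,.0855);k=np.polyfit(lw[:,1],lw[:,0],1);print("pointer ang",np.pi/2-np.arctan(k[0]))
m=ray(T,[M.mean(0)],.046)[0];ax0=ray(T,[cr([322,337],240,185,10)],.055)[0]
bt=ray(T,cr([[410,85],[583,435],[232,600],[70,240]],240,185,10),.045).mean(0)
for a in(ax0,bt):print("axis",a,"mark ang",np.arctan2(*(m-a)[1::-1]))
print("line x at axis y",np.polyval(k,ax0[1]),"at mark y",np.polyval(k,m[1]),"mark x",m[0])
```

```text
[[265.0, 217.6], [266.0, 218.01], [267.0, 218.07], [268.0, 218.08], [269.0, 218.03], [270.0, 217.94], [271.0, 217.94], [272.0, 217.92]] [[256.0, 218.21], [257.0, 218.15], [258.0, 218.16], [259.0, 218.18]]
pointer ang 1.545110104547409
axis [ 0.46225003 -0.01022747  0.055     ] mark ang 1.5474383165774437
axis [ 0.46192522 -0.01069337  0.045     ] mark ang 1.5406825218791376
line x at axis y 0.46152540263860503 at mark y 0.4627064337411606 mark x 0.46332397129335645
```

Run:
```python
from m import *
st();manip.close_job()
```

```text
38.37 [ 0.3306 -0.3993  0.2498] [-0.4 -0.6  0.4] [-0.01  0.04  0.05] 0.449
the job is handed in; nothing more can be done
```

The lens carrier is on the light box and the dimmer dial is turned to the long mark. Both are released, and I handed the job in at 38.4 s.

**Carrier:**
- I lowered it over the rod level and in force-guarded steps. Readings stayed under about 2 N from baseline until contact.
- The hub met the collar at reported z 0.0767, where 0.077 was expected, with a vertical force change of about 7 N.
- Pictures after release show the hub down on the collar. The tab lies on the rest block, about 1.3 mm from the middle of its width.

**Dial:**
- I turned it clockwise to tool yaw 1.571; the mark is at about 1.572 by the fitted box pose.
- In the last top picture the pointer measures 1.545 rad and the mark 1.541–1.547 rad. The two methods differ by 0.03 rad in absolute angle, but pointer and mark agree.
- Side forces while gripping the dial were about 12 N, because my estimate of its centre was 1–2 mm off.

**Disagreements:**
- **Tool height:** the fingers were really about 35 mm higher than the reported TCP height. My first grasp therefore shut in the air above the grip and moved nothing. I found the true height by a touch on the table of about 8 N and corrected every later height.
- **Cameras:** the two cameras differed by about 3 mm in x, so I used their mean.

I left the purple look-alike alone.

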